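# Press the contact insert home in a connector shell

### The job

Take the connector whose black insert still stands proud out of its metal shell, slip the shell upright and fully down over the brass spigot of the press's sliding shuttle, and push the shuttle in to its stop under the ram. Then bring the press handle all the way down to its stop so that the insert is pressed flush, and let the handle come back up, leaving the connector on the spigot. Leave the finished connector (blue ring, insert flush) and the other things on the bench as they are.

Things in the scene. Friction and masses are not known exactly. Their poses are not given: they have to be found in the camera images.
- press: fixed blue-grey rack press. Origin on the table under the ram's axis; x to its back (column), y to its left, z up. Head: x -45 to 45, y -31 to 31, z 125 to 205 mm; ram top z 250 mm. Slide bed, 92 mm wide, runs to x = -200 mm, side rails to z 44 mm. Ram foot, 25 mm in diameter, at z 108 mm, at full stroke 83 mm, level with the rim of a seated shell
- shuttle (a joint): position of the shuttle along the press's +x: 0 = fully out towards the robot, 0.110 m = in against its stop, with the spigot under the ram. It drags with about 3 N and stays where it is left
- spigot_foot (a point): on the shuttle: centre of the spigot's foot, on the shuttle's flat aluminium top where the shell's lower rim comes to rest, 41 mm above the table. The brass spigot rises 15 mm from here: 17 mm in diameter for 9 mm, then tapering to 10 mm at its tip
- push_plate (a point): on the shuttle: middle of the upper edge of the front face (towards the robot) of the upright red push plate. The plate is 60 mm wide, 8 mm thick, reaches from 30 to 75 mm above the table and stands 100 to 92 mm in front of the spigot axis; push it along the press's +x
- handle (a joint): angle of the press handle: 0 = up at rest, 1.35 rad = down at its stop. It drives the ram down by 18.5 mm per rad; a spring always drives it back up. At the ball it takes about 2 N at first, 4 N near the end, and about 4 N more while the insert is being pressed in
- handle_pivot (a point): fixed point on the handle's level pivot axis (along the press's y) in the plane of the handle's rod, on the right of the head, 165 mm above the table
- handle_ball (a point): centre of the black ball, 30 mm in diameter, at the end of the handle's rod (12 mm in diameter), 160 mm from handle_pivot. At rest the rod points steeply up (1.22 rad above level), leaning to the robot; the ball travels towards the robot and down in a plane along the press's x and z, to 0.13 rad below level, 144 mm above the table
- shell: loose connector to finish: upright round metal tube, 30 mm outside, 20 mm bore, 42 mm high, open at the bottom, standing on the turquoise mat (3 mm thick). Origin at the centre of its lower rim, z up along the tube. About 85 g in all
- insert (a joint): how far the black insert has gone into the shell: 0 = stands 9 mm proud of the shell's upper rim, 0.009 m = flush. It is a tight fit (about 30 N) and stays where it is pressed
- insert_face (a point): centre of the insert's top face (black disc, 19 mm in diameter, five brass dots), 51 mm above the shell's origin when proud by 9 mm, 42 mm when flush
- finished: loose connector of the same kind that is already finished: its insert is flush and a blue coding ring is fitted round its upper rim; 42 mm high in all, 31 mm in diameter, on the mat. Origin at the centre of its lower rim. To be left alone
- reel: loose solder reel with yellow flanges, 50 mm in diameter, 40 mm high, on the mat; origin at the centre of its underside. To be left alone
- screwdriver: loose screwdriver with orange handle, 170 mm long, lying on the bench to the left of the press; origin under its middle. To be left alone
- bottle: loose small white bottle, 28 mm in diameter, 75 mm high, behind and to the right of the press; origin at the centre of its underside. To be left alone
- jar: loose small amber jar with a yellow cap, 40 mm in diameter, 32 mm high, next to the white bottle; origin at the centre of its underside. To be left alone
Things that resemble listed ones, but are neither listed nor needed, are in the scene too. Leave any brown, purple or red look-alike of the shell alone.

How it is judged (in metres and radians):
On the way, in this order (a step that is already met when the one before it is completed fails the run):
1. the shell stands fully down on the spigot of the shuttle, its insert still proud (horizontal distance between shell and spigot_foot below 0.004 m and z of shell in the frame of spigot_foot below 0.003 m and angle between shell's own z axis and vertical below 0.12 rad and value of joint insert below 0.004 m), for 0.2 s.
2. the shuttle is in at its stop with the shell on the spigot, insert still proud (value of joint shuttle above 0.106 m and horizontal distance between shell and spigot_foot below 0.004 m and z of shell in the frame of spigot_foot below 0.003 m and value of joint insert below 0.004 m), for 0.2 s.
3. the handle is down at its stop and the insert is flush (value of joint handle above 1.28 rad and value of joint insert above 0.0072 m), for 0.1 s.
At the end, for the whole second after the job is handed in: the insert is flush with the shell's rim (within 1.8 mm), the shell stands fully down on the spigot (within 3 mm in height, 4 mm sideways, 7 degrees upright) and at rest, the shuttle is still in (within 10 mm of its stop), and the handle is back up (within 0.15 rad of rest) (value of joint insert above 0.0072 m and horizontal distance between shell and spigot_foot below 0.004 m and z of shell in the frame of spigot_foot below 0.003 m and angle between shell's own z axis and vertical below 0.12 rad and linear speed of shell below 0.02 m/s and value of joint shuttle above 0.1 m and value of joint handle below 0.15 rad); the robot touches nothing.
It fails at once if the finished connector is moved by more than 25 mm or knocked over (distance of finished from where it was at the start of the episode above 0.025 m or angle between finished's own z axis and vertical above 0.5 rad).
It fails at once if the solder reel, the screwdriver, the bottle or the jar is moved by more than 30 mm (distance of any of reel, screwdriver, bottle, jar from where it was at the start of the episode above 0.03 m).
It also fails if it takes over 72 s, if anything falls off the work surface, if the arm or the gripper's body presses on something with over 40 N, if the wrist force passes 120 N, or if a joint passes its speed limit or range.

### The arm

A 6-joint arm with a two-finger parallel gripper is mounted at the origin on the work surface. World frame = base frame: x ahead of the robot, y to its left, z up, the work surface at z = 0. Lengths are in m, angles in degrees, forces in N, time in s.
With the tool pointing down it reaches from about 0.35 to 0.875 m from the base axis. Payload 4.2 kg.
Tool frame: the origin (TCP) lies between the finger pads; the fingertips stand 14 mm ahead of it and the grasp point (between the pads) lies 5 mm behind it (r.tcp_to_tips is the distance from the TCP to the fingertips, in m); y points along the fingers, x is the direction in which the jaws open and shut, and the axes are right-handed (so a half turn about y gives the same grasp; the last joint's range is limited). The gripper opens to 87 mm and grips with 3 to 60 N. Pads are 19 mm wide; open, the fingers measure 117 mm over their backs; the gripper's body (75 mm by 190 mm) begins 51 mm behind the grasp point.
Start: joints at [-57.204, 22.042, 0.453, 0, -68.411, -14.817], TCP at [0.193, -0.594, 0.237] pointing down, gripper open.
Joint ranges: [-179.83, 179.83], [-69.29, 118.12], [-61.27, 80.66], [-181.25, 117.63], [-171.15, -9.14], [-177.46, 177.46]. Speed limits (degrees/s): [159.86, 159.86, 180, 180, 180, 180].

### API

Orientations are given as a 3x3 rotation matrix whose columns are the frame's x, y, z axes.
In Python, from station import sense, optics, ticket, r gives the robot as it stands.
- The arm moves only by the tool carry_out, never from a script. Its argument "steps" is a list that holds one entry, the list of rows, each a list of 6 numbers: the shift along the world's x, y, z in cm, then the turn, a rotation vector about the world's x, y, z in rad. A call has 1 to 20 rows; each row is the pose to reach, as a shift and turn from the pose commanded when the call began; what a row does not reach only later rows make up. A row lasts 1/8 s, in which the tool goes at most 62.5 mm and 10.7 degrees, less where a joint would pass 70% of its speed; a pose out of reach is approached as far as the arm can. A call with a gripper value outside its range is refused whole. "fingers" is the closure in counts, from 0 (fully open) to 255 (shut), set as the call begins (left out, the last holds). The fingers move at their own pace and stop on an object; the grip force is fixed at half the most. Time passes only in rows, so rows that repeat a pose let the fingers close. It gives the time, the measured TCP pose, the force and the opening at its end, in the units of the state.
- sense(): the state, without advancing time (a new reading comes with each control period).
- optics.capture(name): name is "side" or "top" or "wrist"; returns a dict with "image" (400x640x3 uint8, red, green, blue), "fov_y" (degrees; the focal length in pixels is half the picture's height over the tangent of half this angle, whatever the lens; pixels are square), "cx", "cy" (the principal point, pixels), "rvec" (rotation vector, rad) and "tvec" (3), from world to camera coordinates, as OpenCV has them. Camera axes: x right, y down, z forward; pixel columns grow to the right and rows downward; lengths in m; the calibration is good to about 2 mm. A picture is of the moment at which its call begins. There is no depth.
- ticket.finish_job(): hands the job in, once; it reports no verdict.
The state is a dict: "time_s": time; "joints": joint angles; "joint_velocities": joint speeds; "effort": joint torques, N m; "tcp_pos": TCP position; "ee_rot": TCP orientation; "wrist_force": force on the tool from outside, world axes, zero at the start; "moment": the same for the moment, N m; "gripper_width": opening from 0.0 (shut) to 1.0 (fully open).
Only numpy, scipy, OpenCV 4.12 (cv2) and the standard library are available. Lean on these libraries where they do the work, as an engineer would, in place of code of your own. Each camera call takes 0.05 s, during which the arm holds its last target.

## Working session

There is one attempt and no reset: what is moved stays moved. The work goes in short steps, Python scripts to look and compute and a tool call to move; the robot and the scene stay as the last step left them, time stands still between calls to the robot, and variables do not carry over. Pictures are saved under pics/ and viewed, and the job is handed in when it is done.

Besides the shell and the picture viewer there is one more tool, called after "Request:" as name(argument=value, ...), one argument or row to a line, values as JSON. carry_out: Moves the arm, as the interface text tells. Its arguments: {"type":"object","properties":{"steps":{"type":"array","items":{"type":"array","items":{"type":"array","items":{"type":"number"}}}},"fingers":{"type":"number"}},"required":["steps"]}

```bash
mkdir -p pics; ls; cat > h.py <<'E'
import numpy as np, cv2
from station import sense, optics, ticket, r
def cap(n,f):
    c=optics.capture(n); cv2.imwrite('pics/'+f+'.png',c['image'][:,:,::-1]); np.savez('pics/'+f+'.npz',**{k:np.array(v) for k,v in c.items()}); return c
def load(f): return dict(np.load('pics/'+f+'.npz'))
def K(c):
    h=c['image'].shape[0]; f=h/2/np.tan(np.radians(float(c['fov_y']))/2)
    return np.array([[f,0,float(c['cx'])],[0,f,float(c['cy'])],[0,0,1]])
def ray(c,uv):
    R=cv2.Rodrigues(np.array(c['rvec'],float))[0]; t=np.array(c['tvec'],float).ravel()
    d=R.T@np.linalg.inv(K(c))@np.array([uv[0],uv[1],1.]); return -R.T@t, d/np.linalg.norm(d)
def onz(c,uv,z):
    o,d=ray(c,uv); return o+d*(z-o[2])/d[2]
def proj(c,P):
    return cv2.projectPoints(np.array(P,float).reshape(-1,3),np.array(c['rvec'],float),np.array(c['tvec'],float),K(c),None)[0].reshape(-1,2)
def tri(c1,u1,c2,u2):
    o1,d1=ray(c1,u1);o2,d2=ray(c2,u2)
    A=np.stack([d1,-d2],1); s=np.linalg.lstsq(A,o2-o1,rcond=None)[0]
    a=o1+s[0]*d1;b=o2+s[1]*d2; return (a+b)/2,np.linalg.norm(a-b)
E
python3 - <<'E'
from h import *
for n in ['side','top','wrist']:
    c=cap(n,n+'0'); print(n,c['fov_y'],c['cx'],c['cy'],ray(c,(320,200)))
print(sense())
E
```

```text
pics
side 46.91321158851852 321.7896633930075 200.3714053691279 (array([-0.14883274, -1.01131532,  0.90619915]), array([ 0.53543175,  0.66528709, -0.52029408]))
top 46.73819862173785 319.09483643825206 194.32720043544438 (array([ 0.34849123, -0.15317398,  1.49330416]), array([ 0.13849819, -0.00381104, -0.99035535]))
wrist 59.08493089503757 324.294101350925 205.7545751036261 (array([ 0.13010971, -0.61444641,  0.38351255]), array([ 0.219146  ,  0.05993841, -0.97384928]))
{'time_s': 0.15, 'joints': array([-5.72041165e+01,  2.20793124e+01,  3.98419922e-01, -1.75471811e-02,
       -6.84110032e+01, -1.48170424e+01]), 'joint_velocities': array([ 0.02805648, -0.08912914,  0.32855055,  0.1144001 , -0.02533945,
        0.03695132]), 'effort': array([-3.52016441e-04, -3.91053629e+01,  1.87585598e+01,  4.22237054e+00,
        1.23509151e-02, -1.49936477e-04]), 'tcp_pos': array([ 0.19279527, -0.59407879,  0.23573716]), 'ee_rot': array([[-3.08557843e-01, -6.29349275e-04, -9.51205373e-01],
       [ 9.51204196e-01,  1.50246303e-03, -3.08558455e-01],
       [ 1.62334195e-03, -9.99998673e-01,  1.35042919e-04]]), 'wrist_force': array([-1.12728199, -0.01543295, -0.14212017]), 'moment': array([ 0.00851361,  0.038454  , -0.05498011]), 'gripper_width': 1.0033239944152692}
```

View pics/side0.png

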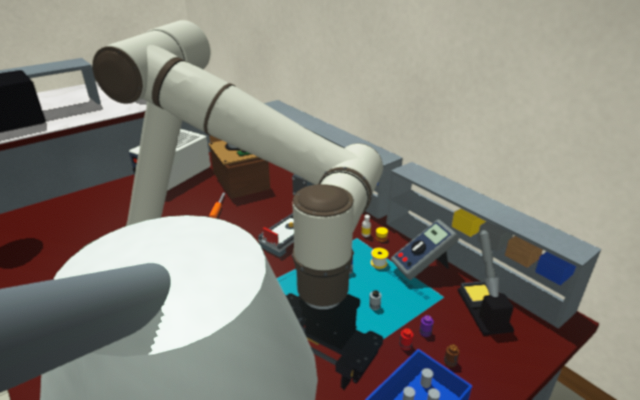

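View pics/top0.png

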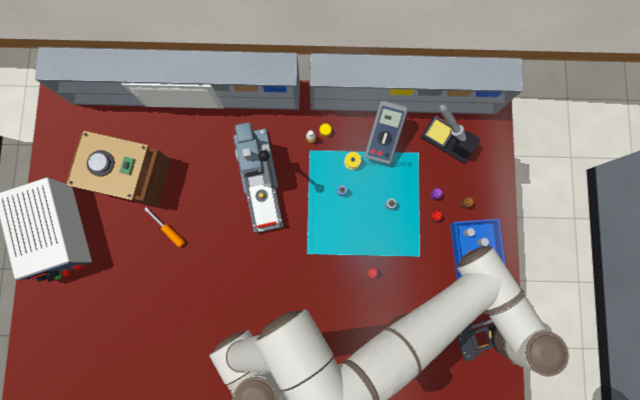

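View pics/wrist0.png

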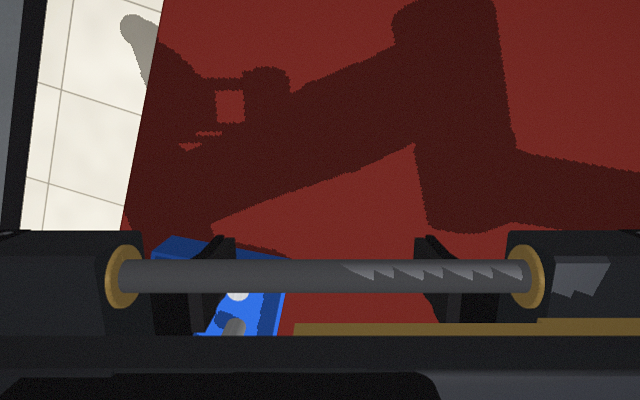

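```bash
python3 - <<'E'
from h import *
c=load('top0')['image'][:,:,::-1]
a=cv2.resize(c[165:225,320:410],None,fx=6,fy=6,interpolation=cv2.INTER_CUBIC)
b=cv2.resize(c[110:240,225:345],None,fx=6,fy=6,interpolation=cv2.INTER_CUBIC)[:, :]
cv2.imwrite('pics/ca.png',a); cv2.imwrite('pics/cb.png',cv2.resize(b,(554,600)))
c=load('side0')['image'][:,:,::-1]
cv2.imwrite('pics/cs.png',cv2.resize(c[190:340,250:450],None,fx=4,fy=4,interpolation=cv2.INTER_CUBIC))
E
```

```text
(no output)
```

View pics/ca.png

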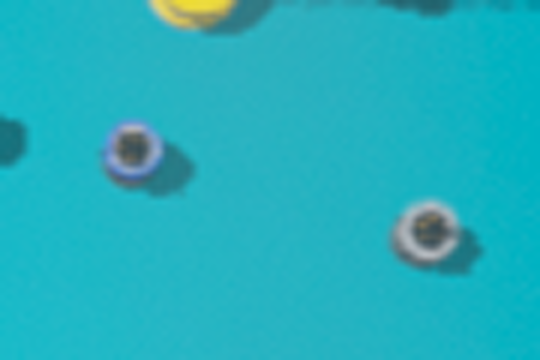

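View pics/cb.png

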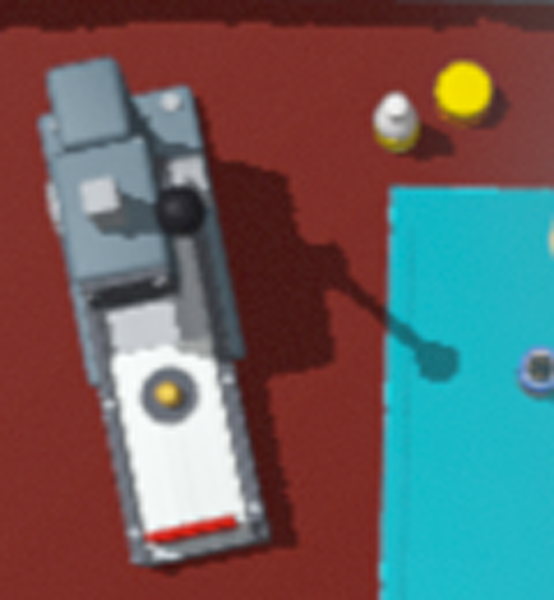

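View pics/cs.png

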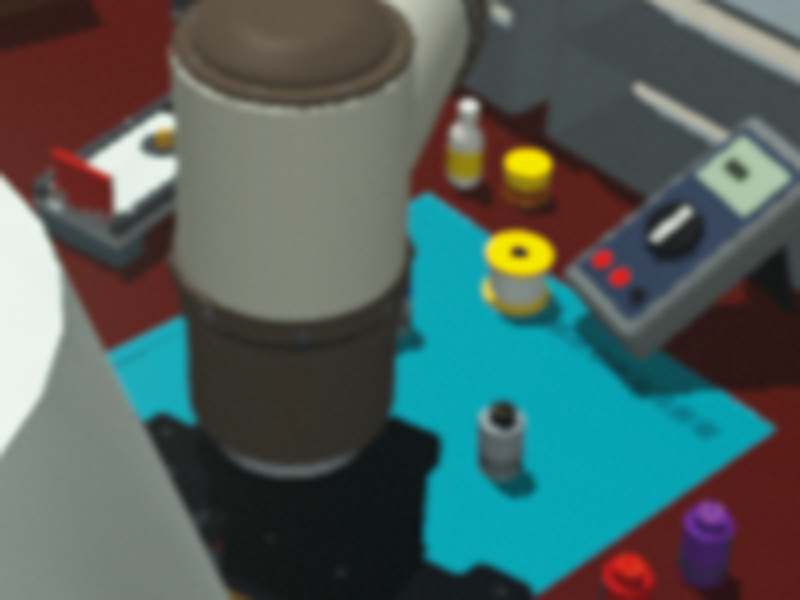

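```bash
python3 - <<'E'
from h import *
c=load('top0'); im=c['image']; hsv=cv2.cvtColor(im,cv2.COLOR_RGB2HSV)
def cen(m,box):
    x0,y0,x1,y1=box; s=np.zeros_like(m); s[y0:y1,x0:x1]=m[y0:y1,x0:x1]; ys,xs=np.nonzero(s); return xs.mean(),ys.mean(),len(xs),s
H,S,V=[hsv[...,i].astype(int) for i in range(3)]
# shell: non-mat bright pixels
m=((S<110)&(V>90)); u,v,n,s=cen(m,(383,195,400,213)); print('shell bright',u,v,n,onz(c,(u,v),.045))
m=((V<90)); 
dk=((S<130)&(V<110)); u,v,n,s=cen(dk,(386,198,397,208)); print('insert dark',u,v,n,onz(c,(u,v),.054))
print(V[196:212,384:400]); print(S[196:212,384:400])
br=((H>12)&(H<32)&(S>110)&(V>110)); u,v,n,s=cen(br,(252,185,272,205)); print('spigot',u,v,n,onz(c,(u,v),.054))
red=((H<8)|(H>172))&(S>180)&(V>140); u,v,n,s=cen(red,(245,215,290,235)); print('plate',u,v,n,onz(c,(u,v),.075))
ys,xs=np.nonzero(s); rr=cv2.minAreaRect(np.stack([xs,ys],1).astype(np.float32)); bp=cv2.boxPoints(rr); print([onz(c,p,.075).round(4) for p in bp])
bl=((V<60)); u,v,n,s=cen(bl,(255,145,275,165)); print('ball',u,v,n,onz(c,(u,v),.165+.160*np.sin(1.22)))
wh=((S<40)&(V>180)); u,v,n,s=cen(wh,(238,185,290,235)); ys,xs=np.nonzero(s);rr=cv2.minAreaRect(np.stack([xs,ys],1).astype(np.float32)); print(rr,[onz(c,p,.041).round(4) for p in cv2.boxPoints(rr)])
E
```

```text
shell bright 390.45348837209303 203.53488372093022 86 [ 0.54485858 -0.3814351   0.045     ]
insert dark 391.23809523809524 203.04761904761904 21 [ 0.54523754 -0.38248233  0.054     ]
[[193 193 192 194 193 193 193 194 194 194 194 194 194 194 194 193]
 [193 192 193 193 193 193 194 194 194 193 194 194 193 194 194 193]
 [194 192 192 194 193 194 194 195 195 194 193 194 193 193 193 194]
 [193 193 193 194 195 192 190 189 188 189 193 194 194 194 194 194]
 [194 191 189 191 193 177 152 131 134 163 187 191 194 194 195 195]
 [194 184 164 173 176 124 101 108 115 106 155 187 192 194 195 194]
 [192 178 163 176 160 109 121  94  85  91 137 166 173 185 190 194]
 [186 164 165 180 148  96  91  89  86  85 106 137 143 139 162 188]
 [182 154 157 182 169 107 100  93  90  94 122 140 135 129 134 166]
 [181 150 137 172 186 144 107  95  94 120 165 173 141 129 131 159]
 [183 152 130 147 177 181 160 138 136 162 177 152 132 130 129 134]
 [193 175 134 115 131 167 189 191 184 168 147 134 131 131 130 141]
 [193 187 167 139 124 121 125 130 135 131 132 131 132 131 142 172]
 [194 193 193 185 163 142 130 130 139 132 132 
[... 1125 characters left out ...]
12 220 202 211 203 206 206 221 231]
 [213 214 214 218 223 223 221 217 223 227 226 238 225 231 231 231]]
spigot 261.0 195.0 21 [0.56138939 0.02701524 0.054     ]
plate 266.6896551724138 224.31034482758622 29 [0.4678176  0.00321322 0.075     ]
[array([0.4644, 0.0302, 0.075 ]), array([ 0.476 , -0.0213,  0.075 ]), array([ 0.4712, -0.0224,  0.075 ]), array([0.4597, 0.0291, 0.075 ])]
ball 263.7471264367816 155.5977011494253 87 [ 0.62668732 -0.00857935  0.3152559 ]
((263.4658508300781, 206.00732421875), (46.30593490600586, 26.470510482788086), 77.90524291992188) [array([0.5907, 0.0785, 0.041 ]), array([ 0.6105, -0.0031,  0.041 ]), array([ 0.4668, -0.0389,  0.041 ]), array([0.4476, 0.0415, 0.041 ])]
```

Candidates in the top view:
- plain connector with proud insert: (391,203)
- blue-ringed finished one: (342,190)
- red look-alikes: (436,216) and (372,272)
- purple: (437,194)
- brown: (468,202)
- tray items: about (470,231)

The crops confirm (391,203) is the one I want: no ring, and the black insert stands above the rim. It measures about (0.545, -0.382). The press yaw is about 14°, so I'm moving above the connector now.

Request:
carry_out(
  steps=[
    [[4,2.4,0,0,0,-0.03],[8.5,5,0,0,0,-0.069],[13,8,0,0,0,-0.069],[18,11,0,0,0,-0.069],[23,14,0,0,0,-0.069],[28,17,0,0,0,-0.069],[31,19.2,-1,0,0,-0.069],[33.5,20.5,-3,0,0,-0.069],[34.8,21.1,-6,0,0,-0.069],[35.2,21.2,-8,0,0,-0.069],[35.2,21.2,-8,0,0,-0.069],[35.2,21.2,-8,0,0,-0.069]],
  ],
)

```text
time_s: 1.65
tcp_pos: [0.5449, -0.3831, 0.1569]
ee_rot: [[-0.242, 0.0, -0.97], [0.97, -0.001, -0.242], [-0.001, -1.0, -0.0]]
wrist_force: [0.2, 1.2, 0.5]
gripper_width: 1.0
```

```bash
python3 - <<'E'
from h import *
for n in ['side','top','wrist']:
    c=cap(n,n+'1')
    if n=='wrist': print(proj(c,[sense()['tcp_pos'],[.545,-.382,.045],[.545,-.382,.054]]))
s=sense();print(s['tcp_pos'],s['ee_rot'],s['joints'])
E
```

```text
[[324.23114315 267.8042012 ]
 [325.87731468 206.58450762]
 [325.90816145 209.59613518]]
[ 0.54508601 -0.38303918  0.15780291] [[-2.41803107e-01  1.91555955e-03 -9.70323445e-01]
 [ 9.70324366e-01 -9.36804367e-04 -2.41805186e-01]
 [-1.37219547e-03 -9.99997727e-01 -1.63219190e-03]] [-2.12130541e+01  2.92928974e+01  5.19698124e-01  1.17933127e-02
 -6.11050628e+01 -5.47995703e+01]
```

View pics/wrist1.png

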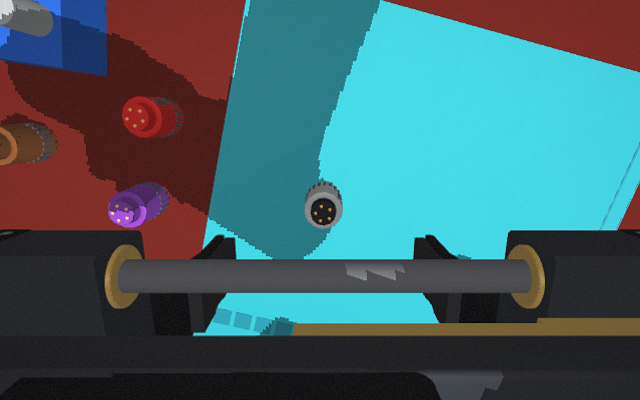

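View pics/side1.png

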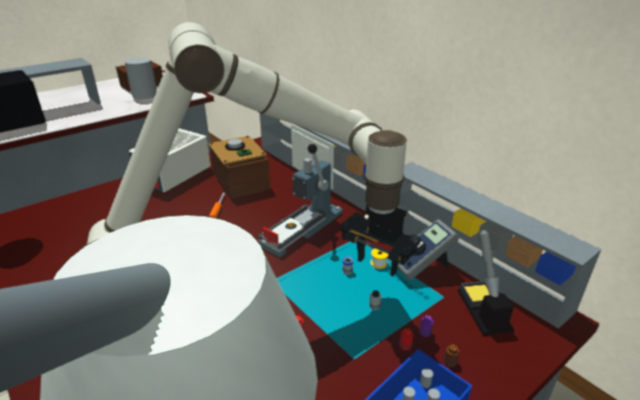

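View pics/top1.png

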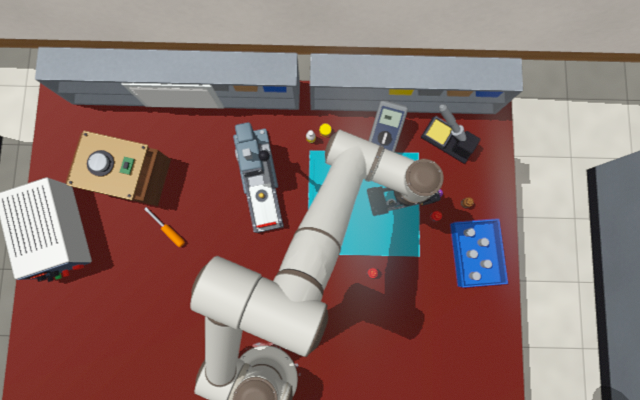

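```bash
python3 - <<'E'
from h import *
w=load('wrist1'); s=load('side1'); t=load('top0')
for z in (.2,.25,.3,.35,.4,.45,.5): print(z,proj(s,[.545,-.383,z])[0],proj(load('top1'),[.545,-.383,z])[0])
im=w['image'];g=cv2.cvtColor(im,cv2.COLOR_RGB2HSV);
V=g[...,2]; m=np.zeros_like(V); m[190:240,295:355]=(V[190:240,295:355]<70)*255
cs,_=cv2.findContours(m,0,1); c=max(cs,key=cv2.contourArea); e=cv2.fitEllipse(c); print('insert',e,onz(w,e[0],.054))
sat=g[...,1]; m=np.zeros_like(V); m[175:235,295:355]=((sat[175:235,295:355]<90))*255
cs,_=cv2.findContours(m,0,1); c=max(cs,key=cv2.contourArea); print(cv2.boundingRect(c))
cv2.imwrite('pics/w1c.png',cv2.resize(im[160:250,270:380,::-1],None,fx=6,fy=6))
cv2.imwrite('pics/s1c.png',cv2.resize(s['image'][130:270,240:400,::-1],None,fx=4.2,fy=4.2,interpolation=cv2.INTER_CUBIC))
E
```

```text
0.2 [378.38785612 248.57850878] [399.63604582 196.32423457]
0.25 [379.72366013 232.3037735 ] [402.88948058 193.63624069]
0.3 [381.12241535 215.26207384] [406.4088052 190.7285681]
0.35 [382.58867912 197.39788544] [410.22800351 187.57313931]
0.4 [384.12745956 178.65019184] [414.38710839 184.13687907]
0.45 [385.74427276 158.95178819] [418.93361042 180.38055059]
0.5 [387.44520877 138.2284763 ] [423.92427925 176.25725066]
insert ((322.948974609375, 211.0806121826172), (24.602157592773438, 26.230371475219727), 4.284337043762207) [ 0.54662842 -0.3838435   0.054     ]
(304, 182, 39, 47)
```

View pics/w1c.png

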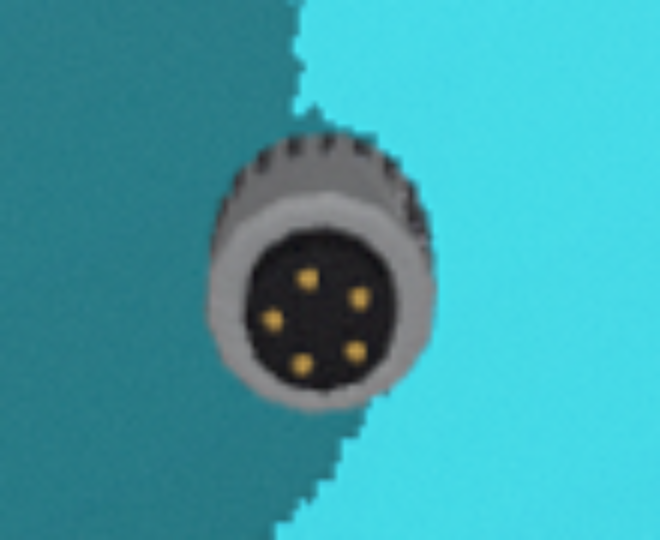

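View pics/s1c.png

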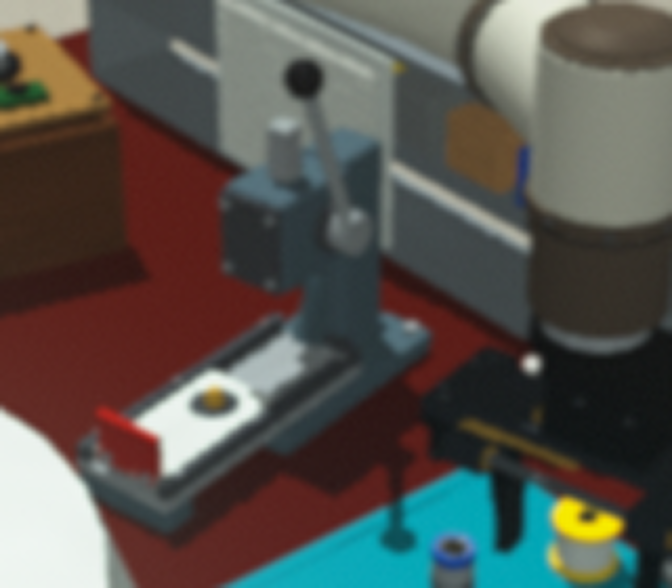

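Wrist view: the proud insert with five brass dots is at (323,211), which gives (0.546, -0.383). That agrees with the top view within 2 mm. Side view: the press, spigot and red plate are clear. I'm descending to grasp.

Request:
carry_out(
  steps=[
    [[0.1,0,-2,0,0,0],[0.1,0,-5,0,0,0],[0.1,0,-8,0,0,0],[0.1,0,-10.5,0,0,0],[0.1,0,-12,0,0,0],[0.1,0,-13,0,0,0],[0.1,0,-13.1,0,0,0],[0.1,0,-13.1,0,0,0]],
  ],
)

```text
time_s: 2.8
tcp_pos: [0.5465, -0.3828, 0.0265]
ee_rot: [[-0.243, 0.001, -0.97], [0.97, -0.001, -0.243], [-0.001, -1.0, -0.001]]
wrist_force: [-0.4, -0.5, -0.5]
gripper_width: 1.001
```

Request:
carry_out(
  steps=[
    [[0,0,0,0,0,0],[0,0,0,0,0,0],[0,0,0,0,0,0],[0,0,0,0,0,0],[0,0,0,0,0,0],[0,0,0,0,0,0],[0,0,0,0,0,0],[0,0,0,0,0,0]],
  ],
  fingers=255,
)

```text
time_s: 3.8
tcp_pos: [0.546, -0.3825, 0.0256]
ee_rot: [[-0.242, 0.0, -0.97], [0.97, -0.0, -0.242], [-0.0, -1.0, -0.0]]
wrist_force: [-0.7, -0.9, -0.5]
gripper_width: 0.333
```

The fingers stopped at 29 mm, so the 30 mm shell is held. I'm lifting it and carrying it to a point short of the spigot.

Request:
carry_out(
  steps=[
    [[0,0,1,0,0,0],[0,0,3,0,0,0],[0,0,6,0,0,0],[0,1,9,0,0,0],[-0.5,4,10,0,0,0],[-1,8,10,0,0,0],[-1.5,12.5,10,0,0,0],[-1.5,17,10,0,0,0],[-1.5,22,10,0,0,0],[-1.5,27,10,0,0,0],[-1.5,32,10,0,0,0],[-1.5,36,10,0,0,0],[-1,39,10,0,0,0],[0,40.5,10,0,0,0],[1,41,10,0,0,0],[1.2,41,10,0,0,0],[1.2,41,10,0,0,0]],
  ],
)

```text
time_s: 5.92
tcp_pos: [0.5578, 0.0266, 0.1253]
ee_rot: [[-0.241, -0.001, -0.971], [0.971, -0.0, -0.241], [0.0, -1.0, 0.001]]
wrist_force: [-0.4, 0.6, -0.9]
gripper_width: 0.335
```

```bash
python3 - <<'E'
from h import *
for n in ['side','top','wrist']: c=cap(n,n+'2')
s=sense();print(s['tcp_pos'],s['gripper_width'])
s=load('side2');w=load('wrist2');print(proj(w,[.5614,.027,.056]),proj(s,[.5614,.027,.056]))
cv2.imwrite('pics/s2c.png',cv2.resize(s['image'][120:270,220:400,::-1],None,fx=4,fy=4,interpolation=cv2.INTER_CUBIC))
E
```

```text
[0.55761315 0.02679537 0.12546773] 0.33579953582608424
[[323.23682814 228.85641587]] [[290.24723889 222.40822909]]
```

View pics/s2c.png

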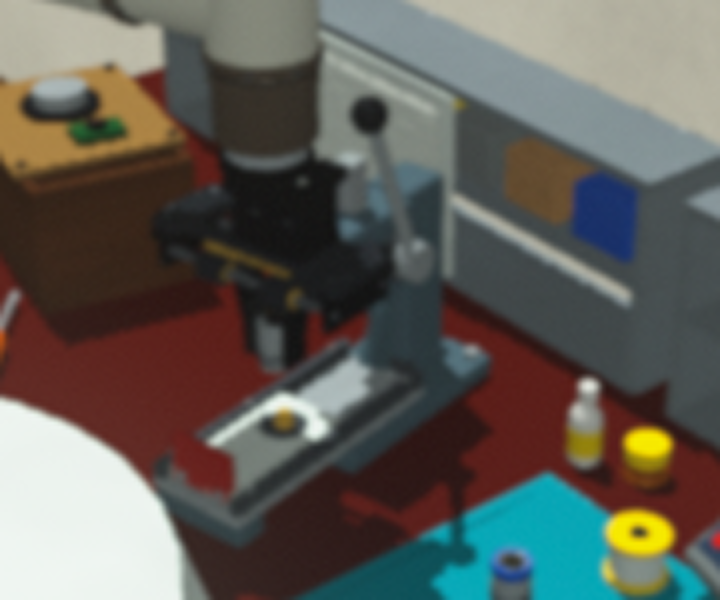

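View pics/wrist2.png

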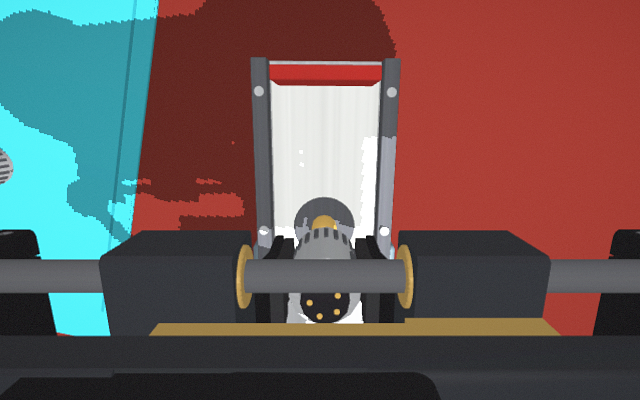

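View pics/top2.png

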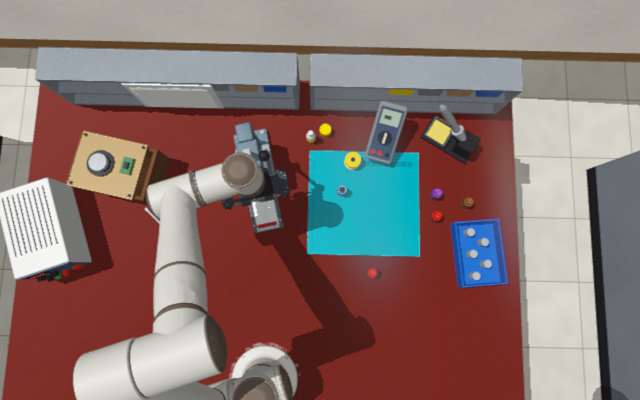

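```bash
python3 - <<'E'
from h import *
def dots(w,box):
    x0,y0,x1,y1=box; g=cv2.cvtColor(w['image'],cv2.COLOR_RGB2HSV)[y0:y1,x0:x1]
    m=((g[...,0]>10)&(g[...,0]<32)&(g[...,1]>90)&(g[...,2]>80)).astype(np.uint8)
    n,l,st,ce=cv2.connectedComponentsWithStats(m); k=[(ce[i]+[x0,y0],st[i,4]) for i in range(1,n) if st[i,4]>3]
    return k
w1=load('wrist1');w2=load('wrist2');s2=load('side2')
d=dots(w1,(305,195,342,232)); P=np.array([onz(w1,a,.054) for a,_ in d]); print([x for x in d]); print(P.round(4),P.mean(0)); 
d=dots(w2,(300,288,350,322)); z=.1255-.0256+.003+.051; P=np.array([onz(w2,a,z) for a,_ in d]); print(d); print(P.round(4),P.mean(0))
# spigot brass in top0 upsampled & side1
for nm in ('side1','side2'):
    s1=load(nm); print(nm,dots(s1,(280,215,300,232)))
s1=load('side1');t0=load('top0')
print(tri(s1,dots(s1,(280,215,300,232))[0][0],t0,(261.,195.)))
print(proj(s2,[[.5578,.0266,.103],[.5578,.0266,.145]]))
x=cv2.resize(s2['image'][180:240,265:325,::-1],None,fx=10,fy=10,interpolation=cv2.INTER_CUBIC); cv2.imwrite('pics/s2d.png',x)
x=cv2.resize(w2['image'][180:330,250:400,::-1],None,fx=4,fy=4,interpolation=cv2.INTER_CUBIC); cv2.imwrite('pics/w2d.png',x)
E
```

```text
[(array([320.8, 206. ]), np.int32(10)), (array([329.36363636, 209.45454545]), np.int32(11)), (array([315.11111111, 212.66666667]), np.int32(9)), (array([328.8, 218. ]), np.int32(10)), (array([320. , 220.2]), np.int32(10))]
[[ 0.5433 -0.3863  0.054 ]
 [ 0.5443 -0.3796  0.054 ]
 [ 0.5492 -0.3892  0.054 ]
 [ 0.5507 -0.3784  0.054 ]
 [ 0.554  -0.3843  0.054 ]] [ 0.54828886 -0.38353298  0.054     ]
[(array([337.22857143, 295.42857143]), np.int32(35)), (array([309.        , 302.41025641]), np.int32(39)), (array([336.33333333, 311.41666667]), np.int32(36)), (array([319.21052632, 315.84210526]), np.int32(38))]
[[0.5548 0.0311 0.1539]
 [0.5602 0.0215 0.1539]
 [0.5614 0.0324 0.1539]
 [0.5647 0.0266 0.1539]] [0.56027568 0.02790148 0.1539    ]
side1 [(array([290.66666667, 224.38888889]), np.int32(18))]
side2 [(array([290.52631579, 224.42105263]), np.int32(19))]
(array([0.56273434, 0.02766978, 0.04714846]), np.float64(0.00077626377038855))
[[288.91535773 210.778982  ]
 [288.44552486 199.65152792]]
```

View pics/s2d.png

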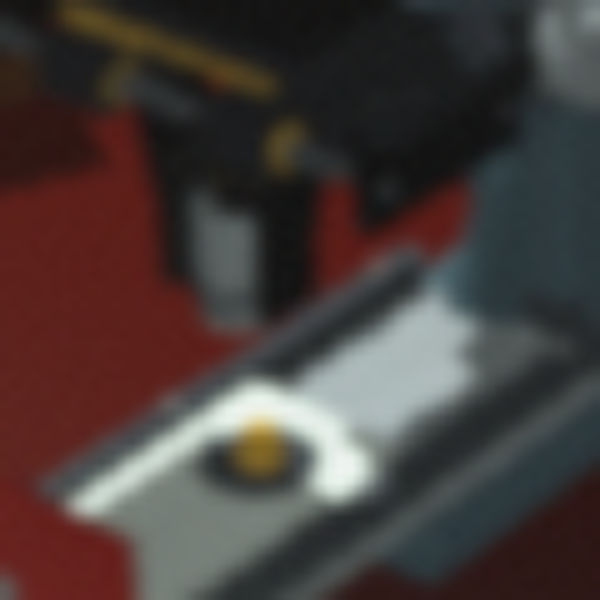

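View pics/w2d.png

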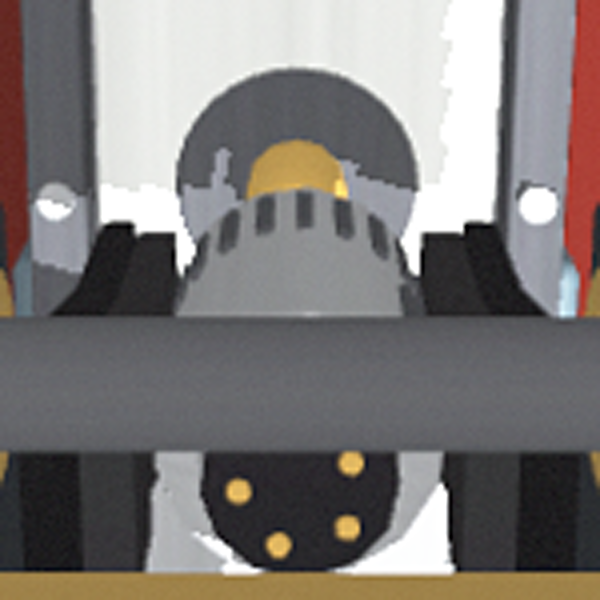

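```bash
python3 - <<'E'
from h import *
w=load('wrist2'); im=w['image']
P=[(294.2,226),(354.5,226),(324.4,197)]
Q=[onz(w,p,.041) for p in P]; print(Q, np.linalg.norm(Q[0]-Q[1]))
# edge points of dark disk on arc, in rows 197..222: left/right boundaries where brightness jumps
g=cv2.cvtColor(im,cv2.COLOR_RGB2GRAY).astype(int)
pts=[]
for r0 in range(198,224):
    row=g[r0]
    l=[c for c in range(285,324) if row[c]-row[c+1]>40][:]
    rr=[c for c in range(325,365) if row[c+1]-row[c]>40][:]
    print(r0,l,rr) if r0%4==0 else 0
    if l: pts.append((l[-1]+1,r0))
    if rr and r0<217: pts.append((rr[0]+.0,r0))
X=np.array([onz(w,p,.041)[:2] for p in pts])
A=np.c_[2*X,np.ones(len(X))]; s=np.linalg.lstsq(A,(X**2).sum(1),rcond=None)[0]; R=np.sqrt(s[2]+s[0]**2+s[1]**2)
print('circle',s[:2],R, np.abs(np.linalg.norm(X-s[:2],axis=1)-R).max())
E
```

```text
[array([0.5688999 , 0.00821096, 0.041     ]), array([0.55888184, 0.04849949, 0.041     ]), array([0.54403461, 0.02345495, 0.041     ])] 0.04151538223348586
200 [308, 309] [337, 338]
204 [302, 303] [343, 344]
208 [299] [347, 348]
212 [296, 297] [350]
216 [295] [352]
220 [293, 294, 306] [353]
circle [0.55730992 0.02679704] 0.016129466415164575 0.004814584263913575
```

```bash
python3 - <<'E'
from h import *
w=load('wrist2'); g=cv2.cvtColor(w['image'],cv2.COLOR_RGB2GRAY).astype(int)
pts=[]
for r0 in range(198,222):
    row=g[r0]
    l=[c for c in range(285,318) if row[c]-row[c+1]>40]
    rr=[c for c in range(330,365) if row[c+1]-row[c]>40]
    if l: pts.append((l[0]+.5+(.5 if len(l)>1 else 0),r0))
    if rr: pts.append((rr[-1]+.5-(.5 if len(rr)>1 else 0),r0))
X=np.array([onz(w,p,.041)[:2] for p in pts])
for _ in range(3):
    A=np.c_[2*X,np.ones(len(X))]; s=np.linalg.lstsq(A,(X**2).sum(1),rcond=None)[0]; R=np.sqrt(s[2]+s[0]**2+s[1]**2)
    e=np.abs(np.linalg.norm(X-s[:2],axis=1)-R); print('circle',s[:2],R,e.max(),len(X)); X=X[e<.0008]
E
```

```text
circle [0.56380173 0.02794178] 0.020698525745190828 0.0003905011326505517 48
circle [0.56380173 0.02794178] 0.020698525745190828 0.0003905011326505517 48
circle [0.56380173 0.02794178] 0.020698525745190828 0.0003905011326505517 48
```

Wrist view: the spigot's dark seat ring fits a circle centred at (0.5638, 0.0279), against (0.562, 0.0275) from the top and side views. The shell's dots put its axis at (0.559, 0.027), so it needs about +4.5 mm in x. I'm correcting that and lowering to just above the spigot.

Request:
carry_out(
  steps=[
    [[0.2,0,0,0,0,0],[0.45,0.05,-1,0,0,0],[0.45,0.05,-2.5,0,0,0],[0.45,0.05,-3.6,0,0,0],[0.45,0.05,-4,0,0,0],[0.45,0.05,-4,0,0,0],[0.45,0.05,-4,0,0,0]],
  ],
)

```text
time_s: 6.95
tcp_pos: [0.5628, 0.0282, 0.0859]
ee_rot: [[-0.243, 0.001, -0.97], [0.97, 0.0, -0.243], [-0.0, -1.0, -0.001]]
wrist_force: [-0.4, -0.2, -0.7]
gripper_width: 0.336
```

```bash
python3 - <<'E'
from h import *
for n in ['side','wrist']: c=cap(n,n+'3')
s=sense();print(s['tcp_pos'],s['wrist_force'])
s2=load('side3');w2=load('wrist3')
x=cv2.resize(s2['image'][190:240,265:325,::-1],None,fx=10,fy=10,interpolation=cv2.INTER_CUBIC); cv2.imwrite('pics/s3d.png',x)
x=cv2.resize(w2['image'][180:330,250:400,::-1],None,fx=4,fy=4,interpolation=cv2.INTER_CUBIC); cv2.imwrite('pics/w3d.png',x)
E
```

```text
[0.56273527 0.02814566 0.08602139] [-0.07931722 -0.3836149  -1.16598912]
```

View pics/s3d.png

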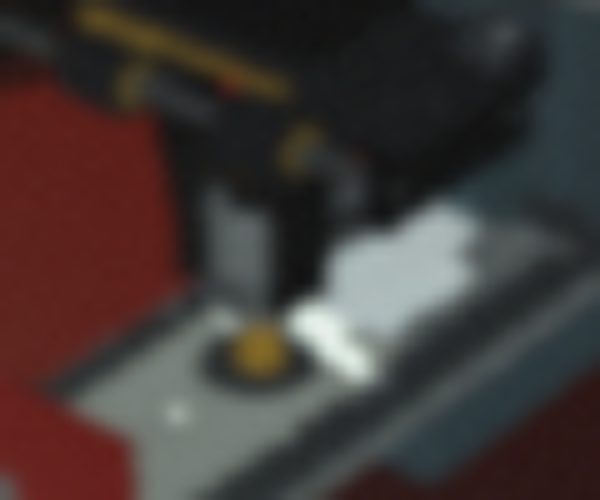

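View pics/w3d.png

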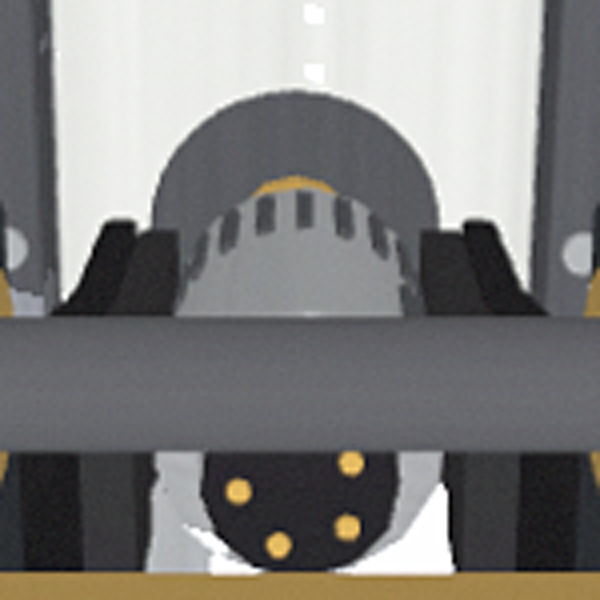

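```bash
python3 - <<'E'
from h import *
w=load('wrist3'); g=cv2.cvtColor(w['image'],cv2.COLOR_RGB2GRAY).astype(int)
pts=[]
for r0 in range(204,230):
    row=g[r0]
    l=[c for c in range(280,318) if row[c]-row[c+1]>40]
    rr=[c for c in range(330,370) if row[c+1]-row[c]>40]
    if l: pts.append((l[0]+.5+(.5 if len(l)>1 else 0),r0))
    if rr: pts.append((rr[-1]+.5-(.5 if len(rr)>1 else 0),r0))
X=np.array([onz(w,p,.041)[:2] for p in pts])
for _ in range(3):
    A=np.c_[2*X,np.ones(len(X))]; s=np.linalg.lstsq(A,(X**2).sum(1),rcond=None)[0]; R=np.sqrt(s[2]+s[0]**2+s[1]**2)
    e=np.abs(np.linalg.norm(X-s[:2],axis=1)-R); print('circle',s[:2],R,e.max(),len(X)); X=X[e<.0008]
xp=np.array([.970,.242])
print('rim front->centre',onz(w,(325,226.8),.0634)[:2]+.015*xp)
print([ (onz(w,p,.1144)[:2]-o).round(4) for p,o in [((337.2,295.4),(-.004,.0039)),((309,302.4),(.0009,-.0057)),((336.3,311.4),(.0024,.0051)),((319.2,315.8),(.0057,-.0008))]])
# spigot max-dia top edge z=.050 r=8.5: row of brass top edge
print('spigot from brass edge (tip z.056 r5 | z.050 r8.5)',onz(w,(323.5,224.3),.056)[:2]+.005*xp,onz(w,(323.5,224.3),.050)[:2]+.0085*xp)
E
```

```text
circle [0.56391123 0.0279304 ] 0.020754043738298127 0.00026035814194012505 51
circle [0.56391123 0.0279304 ] 0.020754043738298127 0.00026035814194012505 51
circle [0.56391123 0.0279304 ] 0.020754043738298127 0.00026035814194012505 51
rim front->centre [0.56534813 0.02927662]
[array([0.5641, 0.0287]), array([0.5645, 0.0287]), array([0.5642, 0.0288]), array([0.5643, 0.0289])]
spigot from brass edge (tip z.056 r5 | z.050 r8.5) [0.55676774 0.02633443] [0.56196065 0.02761411]
```

Request:
carry_out(
  steps=[
    [[-0.05,-0.07,0,0,0,0],[-0.05,-0.07,-0.4,0,0,0],[-0.05,-0.07,-0.8,0,0,0],[-0.05,-0.07,-1.2,0,0,0],[-0.05,-0.07,-1.5,0,0,0],[-0.05,-0.07,-1.5,0,0,0]],
  ],
)

```text
time_s: 7.8
tcp_pos: [0.5617, 0.0273, 0.0701]
ee_rot: [[-0.242, -0.001, -0.97], [0.97, -0.0, -0.242], [-0.0, -1.0, 0.001]]
wrist_force: [-0.4, -0.6, -1.0]
gripper_width: 0.335
```

Request:
carry_out(
  steps=[
    [[0,0,-0.3,0,0,0],[0,0,-0.5,0,0,0],[0,0,-0.65,0,0,0],[0,0,-0.7,0,0,0],[0,0,-0.7,0,0,0]],
  ],
)

```text
time_s: 8.43
tcp_pos: [0.5619, 0.0273, 0.0637]
ee_rot: [[-0.242, -0.0, -0.97], [0.97, -0.0, -0.242], [-0.0, -1.0, 0.0]]
wrist_force: [-0.5, -0.1, 0.2]
gripper_width: 0.334
```

Request:
carry_out(
  steps=[
    [[0,0,-0.05,0,0,0],[0,0,-0.1,0,0,0],[0,0,-0.1,0,0,0]],
  ],
)

```text
time_s: 8.8
tcp_pos: [0.5621, 0.0274, 0.0636]
ee_rot: [[-0.243, 0.001, -0.97], [0.97, -0.0, -0.243], [-0.0, -1.0, -0.001]]
wrist_force: [-2.9, 0.4, 6.4]
gripper_width: 0.338
```

Request:
carry_out(
  steps=[
    [[0,0,0,0,0,0],[0,0,0,0,0,0],[0,0,0,0,0,0],[0,0,0,0,0,0],[0,0,0,0,0,0]],
  ],
  fingers=110,
)

```text
time_s: 9.43
tcp_pos: [0.5619, 0.0273, 0.0624]
ee_rot: [[-0.242, -0.0, -0.97], [0.97, -0.0, -0.242], [-0.0, -1.0, 0.0]]
wrist_force: [-0.2, -1.1, 0.7]
gripper_width: 0.567
```

Request:
carry_out(
  steps=[
    [[0,0,1,0,0,0],[0,0,3,0,0,0],[0,0,6,0,0,0],[0,0,8,0,0,0],[-1,-0.2,9,0,0,0],[-4,-1,9,0,0,0],[-8,-2,9,0,0,0],[-12,-3,9,0,0,0],[-15,-3.8,9,0,0,0],[-16,-4,9,0,0,0],[-16,-4,9,0,0,0]],
  ],
)

```text
time_s: 10.8
tcp_pos: [0.4019, -0.0126, 0.1529]
ee_rot: [[-0.243, 0.001, -0.97], [0.97, 0.0, -0.243], [0.0, -1.0, -0.001]]
wrist_force: [0.0, 0.8, 0.1]
gripper_width: 0.568
```

```bash
python3 - <<'E'
from h import *
for n in ['side','wrist','top']: c=cap(n,n+'4')
s=sense();print(s['tcp_pos'],s['wrist_force'],s['joints'])
x=cv2.resize(load('side4')['image'][130:250,240:360,::-1],None,fx=5,fy=5,interpolation=cv2.INTER_CUBIC); cv2.imwrite('pics/s4d.png',x)
x=cv2.resize(load('top4')['image'][110:250,220:340,::-1],None,fx=4,fy=4,interpolation=cv2.INTER_CUBIC); cv2.imwrite('pics/t4d.png',x)
E
```

```text
[ 0.40306985 -0.01228117  0.15265108] [0.4501376  0.49535299 0.07787512] [ 2.16099361e+01  5.35592779e+00 -3.58657079e+01  1.63829599e-02
 -4.87405169e+01 -9.75825997e+01]
```

View pics/s4d.png

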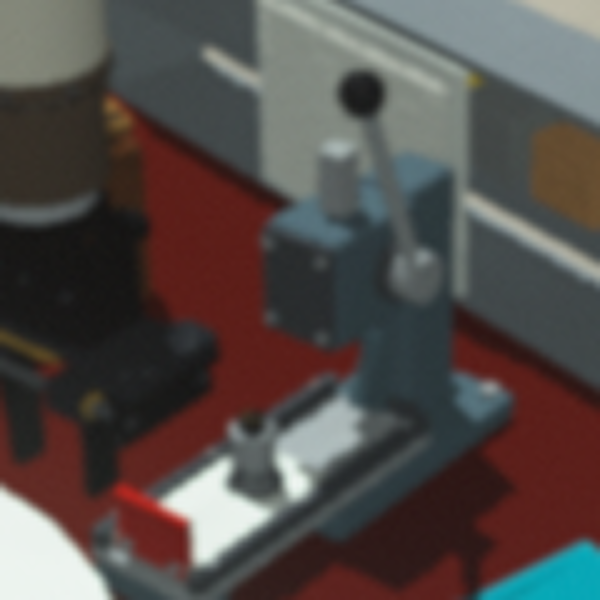

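View pics/t4d.png

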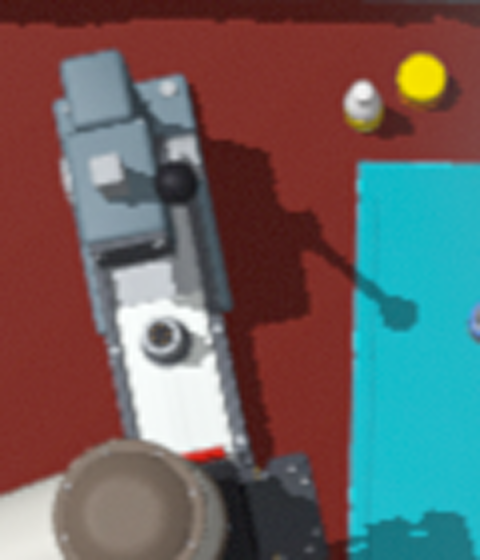

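View pics/wrist4.png

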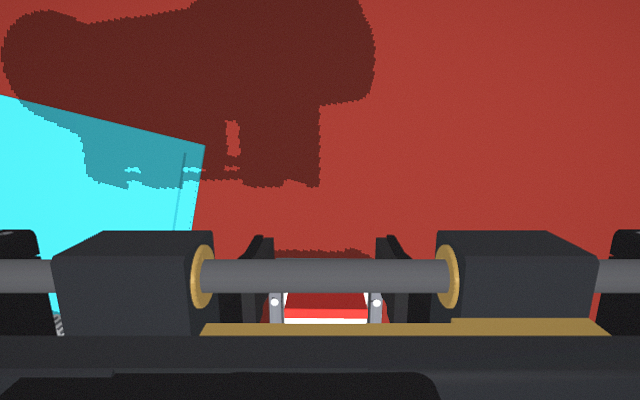

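The shell stands upright on the spigot: side crop (255,450), and concentric in the top crop at (165,340). I'm closing the fingers and going down in front of the red plate.

Request:
carry_out(
  steps=[
    [[0,0,-2,0,0,0],[0,0,-4.5,0,0,0],[0,0,-7,0,0,0],[0,0,-8.5,0,0,0],[0,0,-8.9,0,0,0],[0,0,-8.9,0,0,0],[0,0,-8.9,0,0,0],[0,0,-8.9,0,0,0]],
  ],
  fingers=255,
)

```text
time_s: 11.95
tcp_pos: [0.4024, -0.0125, 0.0641]
ee_rot: [[-0.242, 0.001, -0.97], [0.97, 0.0, -0.242], [0.0, -1.0, -0.001]]
wrist_force: [0.5, -0.2, -0.6]
gripper_width: 0.003
```

Request:
carry_out(
  steps=[
    [[0.97,0.24,0,0,0,0],[2.42,0.61,0,0,0,0],[3.4,0.85,0,0,0,0],[4.2,1.06,0,0,0,0],[4.85,1.21,0,0,0,0],[5.3,1.33,0,0,0,0],[5.8,1.45,0,0,0,0],[6.3,1.57,0,0,0,0],[6.8,1.69,0,0,0,0]],
  ],
)

```text
time_s: 13.08
tcp_pos: [0.4691, 0.004, 0.0632]
ee_rot: [[-0.242, -0.002, -0.97], [0.97, -0.001, -0.242], [-0.0, -1.0, 0.002]]
wrist_force: [-2.9, -0.3, 0.8]
gripper_width: 0.002
```

```bash
python3 - <<'E'
from h import *
c=cap('side','side5'); c=cap('top','top5')
s=sense();print(s['tcp_pos'],s['wrist_force'],s['gripper_width'])
x=cv2.resize(load('side5')['image'][130:250,240:360,::-1],None,fx=5,fy=5,interpolation=cv2.INTER_CUBIC); cv2.imwrite('pics/s5d.png',x)
E
```

```text
[0.470176   0.00422984 0.0632791 ] [-0.8242852  -1.32313699 -1.33305093] 0.006220570442907604
```

View pics/s5d.png

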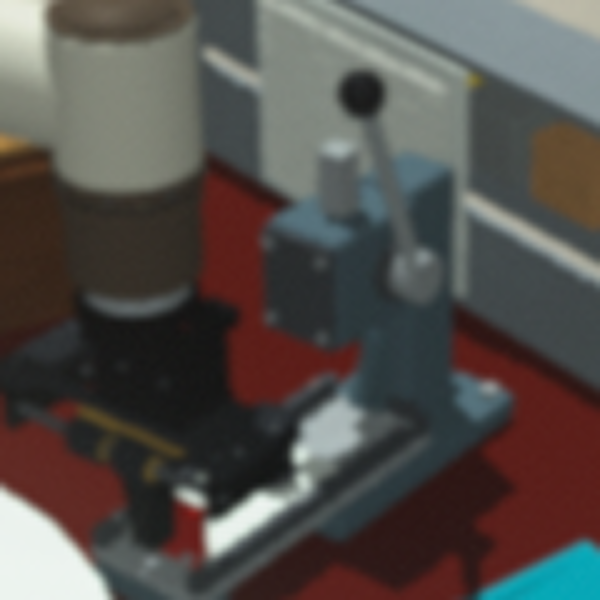

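Request:
carry_out(
  steps=[
    [[0.5,0.12,0,0,0,0],[1.2,0.3,0,0,0,0],[1.95,0.49,0,0,0,0],[2.7,0.67,0,0,0,0],[3.4,0.85,0,0,0,0],[4.1,1.02,0,0,0,0],[4.85,1.21,0,0,0,0],[5.6,1.4,0,0,0,0],[6.3,1.57,0,0,0,0],[7,1.75,0,0,0,0],[7.5,1.87,0,0,0,0],[8,2,0,0,0,0],[8.4,2.1,0,0,0,0],[8.7,2.17,0,0,0,0]],
  ],
)

```text
time_s: 14.92
tcp_pos: [0.5456, 0.0229, 0.0629]
ee_rot: [[-0.24, -0.026, -0.97], [0.971, -0.006, -0.24], [0.0, -1.0, 0.027]]
wrist_force: [-29.5, -2.3, 23.5]
gripper_width: 0.008
```

Request:
carry_out(
  steps=[
    [[0.2,0.05,0,0,0,0],[0.4,0.1,0,0,0,0],[0.6,0.15,0,0,0,0],[0.75,0.19,0,0,0,0]],
  ],
)

```text
time_s: 15.42
tcp_pos: [0.5457, 0.0227, 0.0624]
ee_rot: [[-0.238, -0.042, -0.97], [0.971, -0.01, -0.238], [0.0, -0.999, 0.043]]
wrist_force: [-41.7, -4.8, 31.6]
gripper_width: 0.005
```

Request:
carry_out(
  steps=[
    [[-0.5,-0.12,0,0,0,0],[-1.0,-0.25,0,0,0,0],[-1.0,-0.25,0,0,0,0]],
  ],
)

```text
time_s: 15.8
tcp_pos: [0.5456, 0.0227, 0.0623]
ee_rot: [[-0.24, -0.019, -0.971], [0.971, -0.005, -0.24], [0.0, -1.0, 0.02]]
wrist_force: [-18.6, -4.7, 9.6]
gripper_width: 0.0
```

```bash
python3 - <<'E'
from h import *
for n in ['side','wrist','top']: c=cap(n,n+'6')
s=sense();print(s['tcp_pos'],s['wrist_force'],s['gripper_width'])
x=cv2.resize(load('side6')['image'][120:260,240:400,::-1],None,fx=4.5,fy=4.2,interpolation=cv2.INTER_CUBIC); cv2.imwrite('pics/s6d.png',x)
x=cv2.resize(load('top6')['image'][110:250,220:340,::-1],None,fx=4,fy=4,interpolation=cv2.INTER_CUBIC); cv2.imwrite('pics/t6d.png',x)
E
```

```text
[0.54555031 0.02271208 0.06234352] [-19.77817593  -4.34866215  10.67363847] 0.007116772467764537
```

View pics/s6d.png

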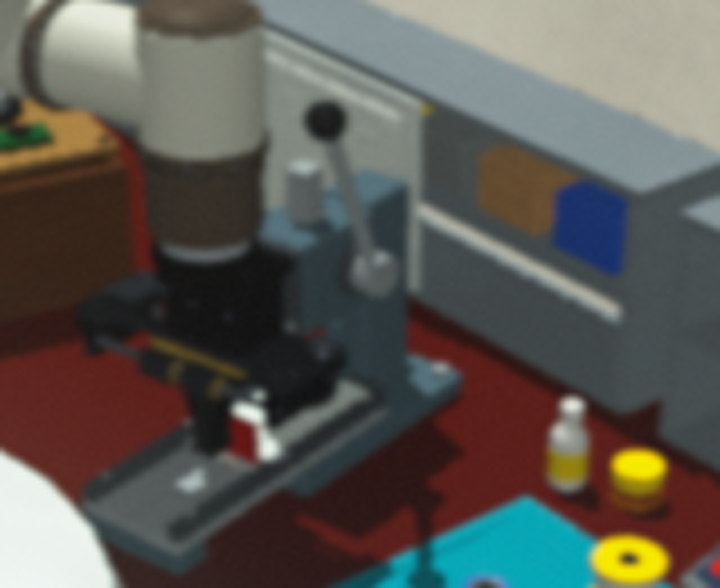

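View pics/t6d.png

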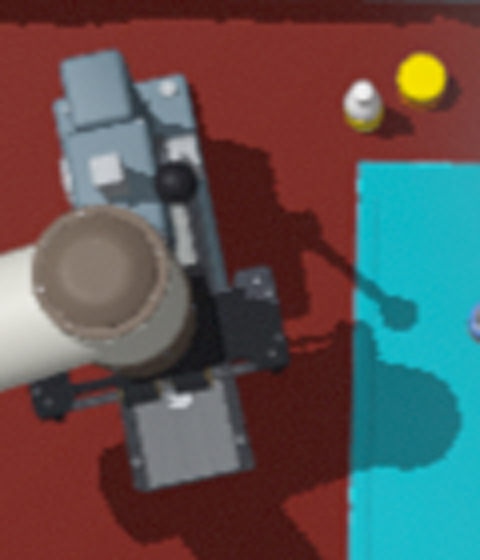

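View pics/wrist6.png

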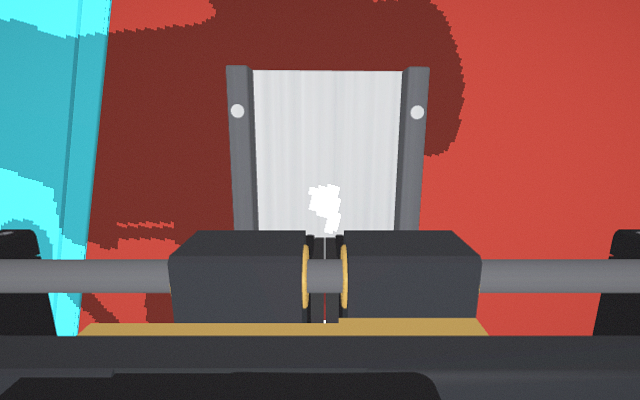

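Side view: the plate is up near the fingers, but the gripper is held by something. I'm backing off and looking at how far the shuttle went.

Request:
carry_out(
  steps=[
    [[-0.5,-0.12,0,0,0,0],[-1.5,-0.37,0,0,0,0],[-3,-0.75,0,0,0,0],[-5,-1.25,0,0,0,0],[-8,-2,0,0,0,0],[-11,-2.75,2,0,0,0],[-13,-3.2,5,0,0,0],[-14,-3.5,8,0,0,0],[-14,-3.5,9,0,0,0],[-14,-3.5,9,0,0,0]],
  ],
)

```text
time_s: 17.2
tcp_pos: [0.4153, -0.0091, 0.1542]
ee_rot: [[-0.243, 0.003, -0.97], [0.97, 0.001, -0.243], [0.001, -1.0, -0.003]]
wrist_force: [-0.5, -0.3, -0.3]
gripper_width: 0.0
```

```bash
python3 - <<'E'
from h import *
for n in ['side','wrist','top']: c=cap(n,n+'7')
s=sense();print(s['tcp_pos'],s['wrist_force'],s['gripper_width'])
x=cv2.resize(load('side7')['image'][120:260,240:400,::-1],None,fx=5,fy=5,interpolation=cv2.INTER_CUBIC)[:600]; cv2.imwrite('pics/s7d.png',x)
x=cv2.resize(load('top7')['image'][120:250,220:340,::-1],None,fx=4.5,fy=4.5,interpolation=cv2.INTER_CUBIC); cv2.imwrite('pics/t7d.png',x)
E
```

```text
[ 0.41426508 -0.00961592  0.15251188] [-0.43651352  0.37486179 -0.16654753] 0.004240025636790952
```

View pics/s7d.png

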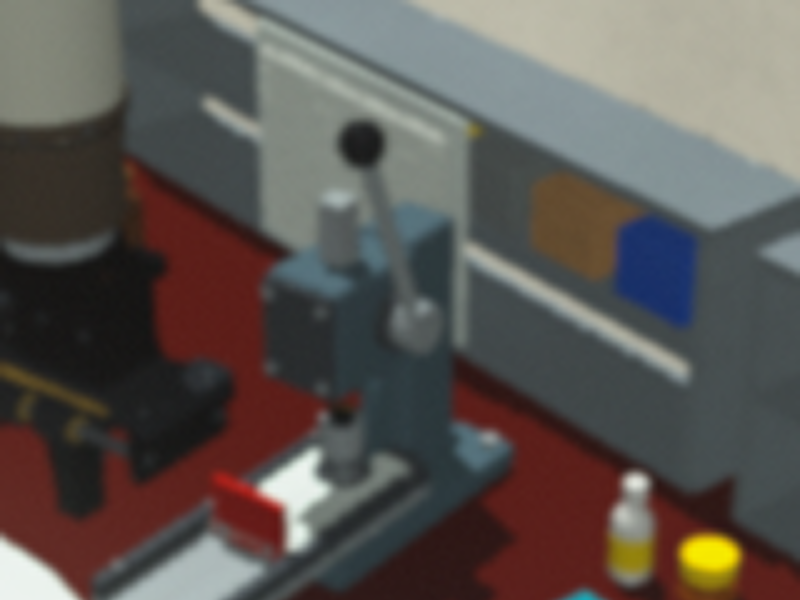

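View pics/t7d.png

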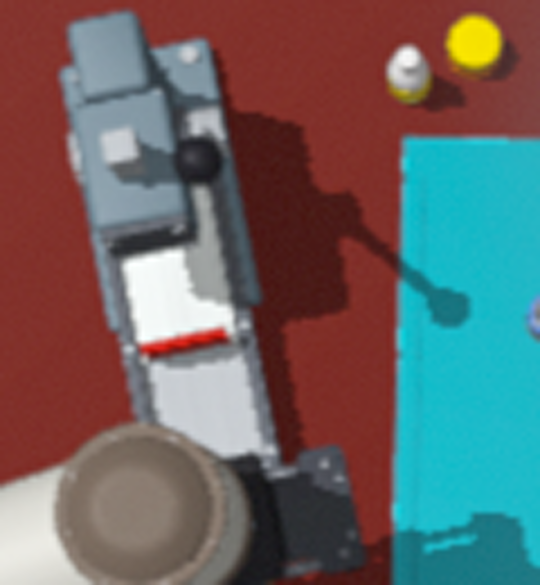

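```bash
python3 - <<'E'
from h import *
def plate(f,box):
    c=load(f); hsv=cv2.cvtColor(c['image'],cv2.COLOR_RGB2HSV); H,S,V=[hsv[...,i].astype(int) for i in range(3)]
    m=((H<8)|(H>172))&(S>180)&(V>140); x0,y0,x1,y1=box; ys,xs=np.nonzero(m[y0:y1,x0:x1]); 
    p=(xs.mean()+x0,ys.mean()+y0); return p,len(xs),onz(c,p,.075)
a=plate('top0',(245,215,290,235)); b=plate('top7',(240,185,285,205)); print(a,b)
d=(b[2]-a[2])[:2]; print(d,np.linalg.norm(d),np.degrees(np.arctan2(d[1],d[0])))
E
```

```text
((np.float64(266.6896551724138), np.float64(224.31034482758622)), 29, array([0.4678176 , 0.00321322, 0.075     ])) ((np.float64(260.5), np.float64(195.5)), 28, array([0.55668298, 0.02586874, 0.075     ]))
[0.08886538 0.02265552] 0.09170784366271399 14.302432679417384
```

```bash
python3 - <<'E'
from h import *
c=load('top7'); hsv=cv2.cvtColor(c['image'],cv2.COLOR_RGB2HSV).astype(int)
H,S,V=hsv[...,0],hsv[...,1],hsv[...,2]
m=((S<45)&(V>150))[140:165,238:256]; ys,xs=np.nonzero(m); print(xs.mean()+238,ys.mean()+140,len(xs),onz(c,(xs.mean()+238,ys.mean()+140),.25))
x0=np.array([.5635,.0278])+.0917*np.array([.969,.247]); print('spigot now',x0)
xp=np.array([.970,.243])
# bed front end at -200
for off in (0,.018): 
    ram=np.array([.5635,.0278])+(.11-off)*xp; print(off,'bed end px',proj(load('top0'),[*(ram-.2*xp),.044]),'ballpx',)
    yp=np.array([-.243,.970]); print(proj(load('top0'),[*(ram-.045*xp),.205]), [proj(load('top0'),[*(ram-.045*xp+k*yp),.205])[0].round(1) for k in (-.031,.031)])
# ball
b=V<60; ys,xs=np.nonzero(b[145:165,255:275]); p=(xs.mean()+255,ys.mean()+145); s=load('side7'); hs=cv2.cvtColor(s['image'],cv2.COLOR_RGB2GRAY); q=hs[138:160,302:324]<55; yy,xx=np.nonzero(q); print(p,(xx.mean()+302,yy.mean()+138),len(xx),tri(c,p,s,(xx.mean()+302,yy.mean()+138)))
E
```

```text
245.36111111111111 152.01388888888889 72 [0.65101697 0.0504136  0.25      ]
spigot now [0.6523573 0.0504499]
0 bed end px [[266.9855175  222.47790279]] ballpx
[[249.77836207 164.27551809]] [array([260.5, 161.9]), array([239.1, 166.6])]
0.018 bed end px [[268.16411934 228.07234652]] ballpx
[[251.04523293 170.33584353]] [array([261.8, 168. ]), array([240.3, 172.7])]
(np.float64(263.8780487804878), np.float64(155.6341463414634)) (np.float64(311.96), np.float64(148.32)) 50 (array([ 0.62643265, -0.0092077 ,  0.31667787]), np.float64(0.0004014985213311861))
```

The shuttle is in fact at its stop. The ram top measures (0.651, 0.050) and the spigot now (0.652, 0.050), and the plate moved only about 92 mm because the shuttle did not start fully out (the bed end showed beyond the plate). Next I work out the handle path, with the tip edge of the closed fingers following the back of the ball.

```bash
python3 - <<'E'
from h import *
s=sense(); tcp=np.array(s['tcp_pos']); print(tcp, r.tcp_to_tips)
O=np.array([.6525,.0505]); xp=np.array([.970,.243]); yp=np.array([-.243,.970])
def W(px,py,z): return np.array([*(O+px*xp+py*yp),z])
px0,py0,pz0=.0152,-.0516,.165
h=.0105; tip=.014
def P(q,rr,dx=0):
    a=1.22-q; cx=px0-.16*np.cos(a); cz=pz0+.16*np.sin(a)
    ex=cx+rr*np.sin(a); ez=cz+rr*np.cos(a); return W(ex+h,py0,ez+tip)
A=P(0,.015)+[*(.015*xp),0]; print('approach',A, 'shift from now cm',((A-tcp)*100).round(2))
for q in np.linspace(0,1.35,14): print(round(q,2),((P(q,.013)-A)*100).round(2))
print('overdrive end',((P(1.42,.010)-A)*100).round(2))
E
```

```text
[ 0.41426508 -0.00961592  0.15251188] 0.014
approach [6.64847876e-01 4.00170537e-04 3.34410583e-01] shift from now cm [25.06  1.   18.19]
0.0 [-1.64 -0.41 -0.07]
0.1 [-3.17 -0.79 -0.6 ]
0.21 [-4.64 -1.16 -1.28]
0.31 [-6.04 -1.51 -2.12]
0.42 [-7.34 -1.84 -3.11]
0.52 [-8.54 -2.14 -4.23]
0.62 [-9.62 -2.41 -5.47]
0.73 [-10.56  -2.65  -6.82]
0.83 [-11.37  -2.85  -8.27]
0.93 [-12.03  -3.01  -9.79]
1.04 [-12.53  -3.14 -11.37]
1.14 [-12.86  -3.22 -13.  ]
1.25 [-13.04  -3.27 -14.66]
1.35 [-13.04  -3.27 -16.33]
overdrive end [-12.89  -3.23 -17.74]
```

Request:
carry_out(
  steps=[
    [[0,0,5,0,0,0],[0,0,10,0,0,0],[0,0,15,0,0,0],[0,0,20,0,0,0],[2,0,24,0,0,0],[6,0,25.5,0,0,0],[10,0,25.5,0,0,0],[14,0.3,25.5,0,0,0],[18,0.6,25.5,0,0,0],[22,0.8,25.5,0,0,0],[24.5,1,25.5,0,0,0],[25.1,1,25,0,0,0],[25.1,1,23,0,0,0],[25.1,1,22,0,0,0],[25.1,1,22,0,0,0]],
  ],
)

```text
time_s: 19.23
tcp_pos: [0.6648, 0.0003, 0.3726]
ee_rot: [[-0.242, -0.002, -0.97], [0.97, -0.0, -0.242], [0.0, -1.0, 0.002]]
wrist_force: [1.0, 0.8, 0.3]
gripper_width: 0.004
```

```bash
python3 - <<'E'
from h import *
for n in ['side','top','wrist']: c=cap(n,n+'8')
s=sense();print(s['tcp_pos'],s['wrist_force'],s['joints'])
A=np.array([.66485,.0004,.3344]); print('to approach cm',((A-s['tcp_pos'])*100).round(2))
x=cv2.resize(load('side8')['image'][100:230,250:400,::-1],None,fx=5,fy=4.6,interpolation=cv2.INTER_CUBIC); cv2.imwrite('pics/s8d.png',x)
E
```

```text
[6.65465656e-01 2.70501175e-04 3.74702420e-01] [0.60223149 0.08564195 0.5239929 ] [ 1.39281785e+01  2.33409763e+01  2.16874366e+01  2.32564867e-02
 -8.82438019e+01 -8.98993812e+01]
to approach cm [-0.06  0.01 -4.03]
```

View pics/s8d.png

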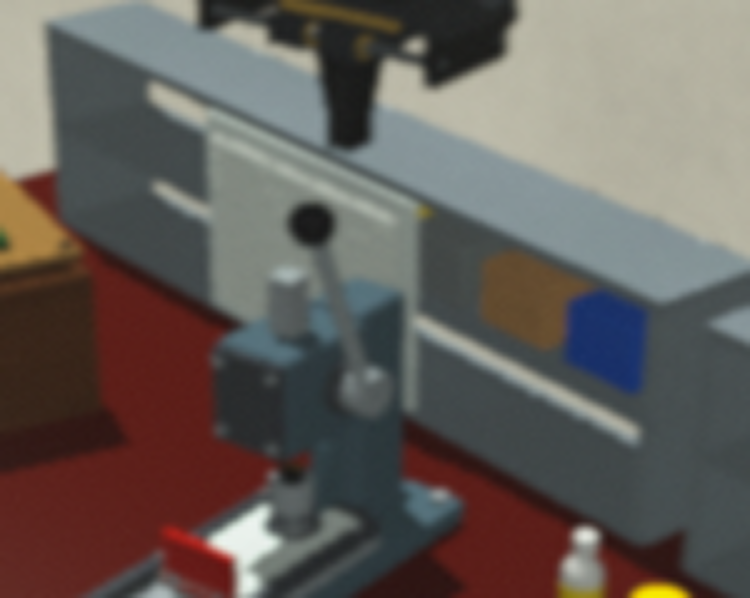

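View pics/wrist8.png

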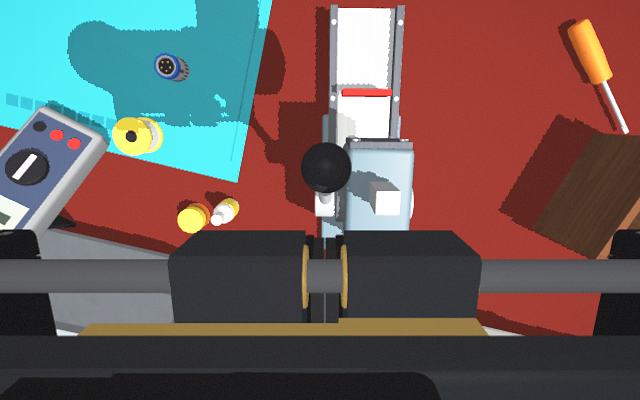

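The ball is at wrist pixel (326,168), in line with the closed fingers at column 324. I'm going down behind it and then following the arc.

Request:
carry_out(
  steps=[
    [[0,0,-1.5,0,0,0],[0,0,-3,0,0,0],[0,0,-3.9,0,0,0],[0,0,-3.9,0,0,0],[0,0,-3.9,0,0,0]],
  ],
)

```text
time_s: 20.0
tcp_pos: [0.6657, 0.0003, 0.335]
ee_rot: [[-0.242, 0.001, -0.97], [0.97, -0.0, -0.242], [-0.0, -1.0, -0.001]]
wrist_force: [-0.0, -0.8, 0.1]
gripper_width: 0.009
```

Request:
carry_out(
  steps=[
    [[-0.9,-0.2,0,0,0,0],[-1.7,-0.4,-0.1,0,0,0],[-2.4,-0.6,-0.35,0,0,0],[-3.2,-0.8,-0.6,0,0,0],[-3.9,-1,-0.95,0,0,0],[-4.65,-1.15,-1.3,0,0,0],[-5.35,-1.35,-1.7,0,0,0],[-6.05,-1.5,-2.1,0,0,0],[-6.7,-1.7,-2.6,0,0,0],[-7.35,-1.85,-3.1,0,0,0]],
  ],
)

```text
time_s: 21.25
tcp_pos: [0.5916, -0.0183, 0.3032]
ee_rot: [[-0.242, 0.0, -0.97], [0.97, -0.0, -0.242], [-0.0, -1.0, -0.0]]
wrist_force: [1.3, 1.5, 0.5]
gripper_width: 0.002
```

```bash
python3 - <<'E'
from h import *
c=cap('side','side9')
s=sense();print(s['tcp_pos'],s['wrist_force'])
A=np.array([.66485,.0004,.3344]); print('from approach cm',((s['tcp_pos']-A)*100).round(2))
x=cv2.resize(load('side9')['image'][100:230,250:400,::-1],None,fx=5,fy=4.6,interpolation=cv2.INTER_CUBIC); cv2.imwrite('pics/s9d.png',x)
E
```

```text
[ 0.59054764 -0.01856118  0.30259967] [-0.06474755  0.19559728 -0.50447854]
from approach cm [-7.43 -1.9  -3.18]
```

View pics/s9d.png

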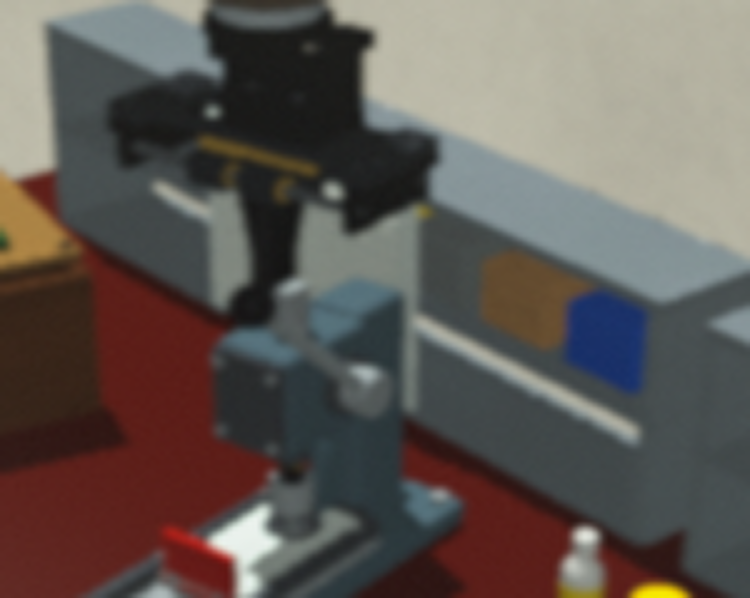

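Request:
carry_out(
  steps=[
    [[-0.6,-0.15,-0.6,0,0,0],[-1.2,-0.3,-1.15,0,0,0],[-1.75,-0.45,-1.75,0,0,0],[-2.3,-0.55,-2.4,0,0,0],[-2.8,-0.7,-3.05,0,0,0],[-3.3,-0.8,-3.75,0,0,0],[-3.8,-0.95,-4.45,0,0,0],[-4.2,-1.05,-5.2,0,0,0],[-4.6,-1.15,-5.95,0,0,0],[-4.9,-1.2,-6.7,0,0,0],[-5.2,-1.3,-7.5,0,0,0],[-5.5,-1.35,-8.3,0,0,0],[-5.7,-1.4,-9.1,0,0,0],[-5.8,-1.45,-9.9,0,0,0]],
  ],
)

```text
time_s: 23.05
tcp_pos: [0.5349, -0.0325, 0.2056]
ee_rot: [[-0.243, 0.003, -0.97], [0.97, 0.0, -0.243], [-0.001, -1.0, -0.003]]
wrist_force: [1.7, 2.5, 6.4]
gripper_width: 0.002
```

Request:
carry_out(
  steps=[
    [[-0.1,-0.02,-0.8,0,0,0],[-0.2,-0.05,-1.6,0,0,0],[-0.2,-0.05,-2.4,0,0,0],[-0.2,-0.05,-3.2,0,0,0],[-0.2,-0.05,-3.6,0,0,0],[-0.2,-0.05,-4,0,0,0],[-0.2,-0.05,-4.2,0,0,0],[-0.2,-0.05,-4.2,0,0,0]],
  ],
)

```text
time_s: 24.05
tcp_pos: [0.5333, -0.033, 0.17]
ee_rot: [[-0.245, 0.006, -0.969], [0.969, -0.001, -0.245], [-0.003, -1.0, -0.005]]
wrist_force: [-10.7, 6.6, 36.5]
gripper_width: 0.008
```

```bash
python3 - <<'E'
from h import *
c=cap('side','side10')
s=sense();print(s['tcp_pos'],s['wrist_force'])
x=cv2.resize(load('side10')['image'][100:230,250:400,::-1],None,fx=5,fy=4.6,interpolation=cv2.INTER_CUBIC); cv2.imwrite('pics/s10d.png',x)
E
```

```text
[ 0.53332429 -0.03296827  0.17003989] [-11.58413095   6.0989337   36.07258166]
```

View pics/s10d.png

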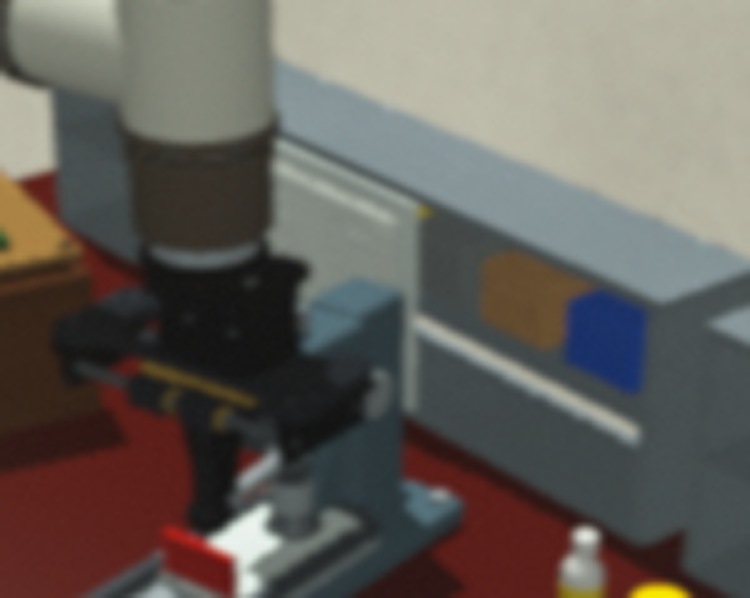

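Wrist force reached 36 N with TCP z at 0.170, so the tips are at about 0.156, level with the ball's top at its stop. Now I let the handle back up along the arc.

Request:
carry_out(
  steps=[
    [[0,0,1,0,0,0],[0,0,2,0,0,0],[0.1,0,3,0,0,0],[0.2,0.05,4.2,0,0,0],[0.3,0.07,5,0,0,0],[0.5,0.1,5.8,0,0,0],[0.8,0.2,6.6,0,0,0],[1.1,0.25,7.4,0,0,0],[1.4,0.35,8.2,0,0,0],[1.8,0.45,8.9,0,0,0],[2.2,0.55,9.7,0,0,0],[2.7,0.7,10.4,0,0,0],[3.2,0.8,11.1,0,0,0],[3.7,0.95,11.7,0,0,0],[4.3,1.05,12.4,0,0,0],[4.8,1.2,12.95,0,0,0],[5.4,1.35,13.5,0,0,0],[6,1.5,14.1,0,0,0]],
  ],
)

```text
time_s: 26.35
tcp_pos: [0.5924, -0.018, 0.3037]
ee_rot: [[-0.242, -0.0, -0.97], [0.97, 0.0, -0.242], [0.0, -1.0, 0.0]]
wrist_force: [-0.1, -0.2, -0.3]
gripper_width: 0.005
```

Request:
carry_out(
  steps=[
    [[0.65,0.15,0.5,0,0,0],[1.3,0.35,1,0,0,0],[2,0.5,1.4,0,0,0],[2.7,0.7,1.8,0,0,0],[3.45,0.85,2.15,0,0,0],[4.15,1.05,2.5,0,0,0],[4.95,1.25,2.75,0,0,0],[5.7,1.45,3,0,0,0],[6.5,1.65,3.1,0,0,0],[7.35,1.85,3.1,0,0,0],[7.35,1.85,5,0,0,0],[7.35,1.85,8,0,0,0],[6,1.5,10,0,0,0],[2,0.5,10,0,0,0],[-3,-0.7,10,0,0,0],[-8,-2,10,0,0,0],[-13,-3.2,10,0,0,0],[-16,-4,10,0,0,0],[-17,-4.2,10,0,0,0],[-17,-4.2,10,0,0,0]],
  ],
)

```text
time_s: 28.85
tcp_pos: [0.4216, -0.0602, 0.404]
ee_rot: [[-0.242, 0.001, -0.97], [0.97, 0.0, -0.242], [0.0, -1.0, -0.001]]
wrist_force: [0.8, 0.5, 0.4]
gripper_width: 0.009
```

```bash
python3 - <<'E'
from h import *
for n in ['side','top','wrist']: c=cap(n,n+'11')
s=sense();print(s['tcp_pos'],s['wrist_force'],s['time_s'])
x=cv2.resize(load('side11')['image'][130:250,250:370,::-1],None,fx=5,fy=5,interpolation=cv2.INTER_CUBIC); cv2.imwrite('pics/s11d.png',x)
x=cv2.resize(load('side7')['image'][130:250,250:370,::-1],None,fx=5,fy=5,interpolation=cv2.INTER_CUBIC); cv2.imwrite('pics/s7e.png',x)
E
```

```text
[ 0.42276043 -0.05985742  0.40306803] [-0.09063042  0.55874548  0.33442303] 29.0
```

View pics/s11d.png

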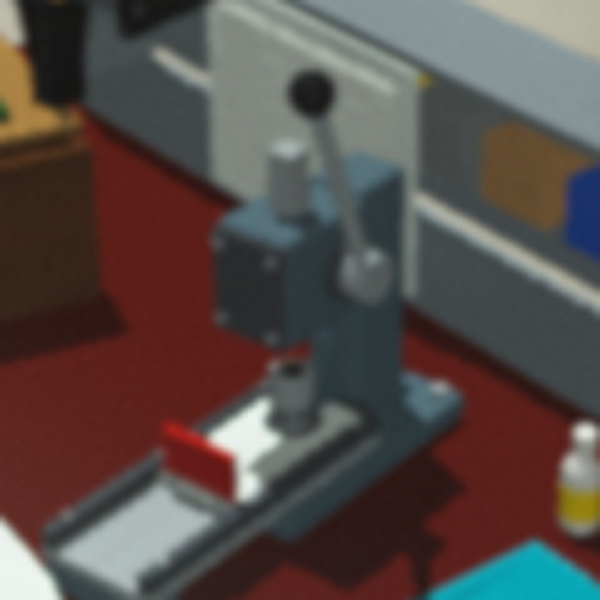

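View pics/s7e.png

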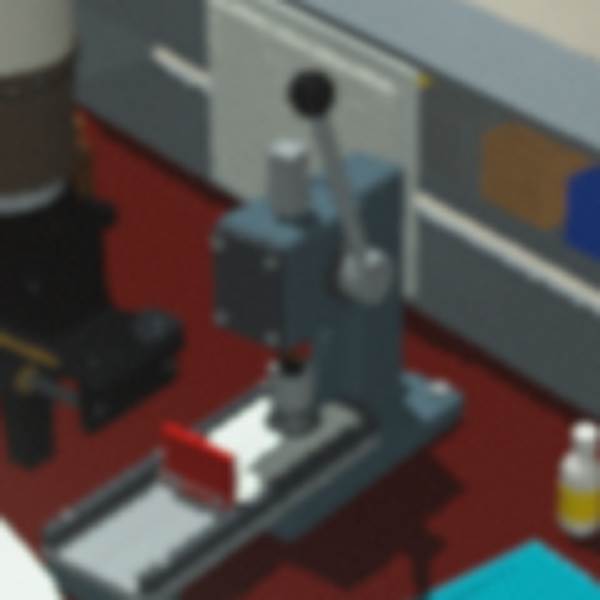

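View pics/top11.png

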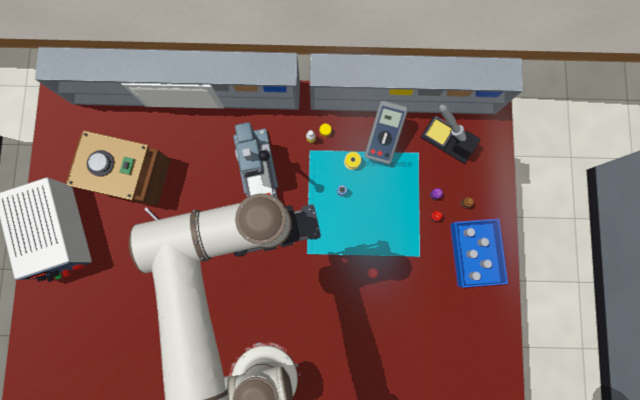

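The insert is now level with the rim at side crop (290,370); before, it stood proud there. The ball is back at (312,93), the same as before the stroke, and the plate hasn't moved. Handing in.

```bash
python3 -c "
from h import *
print(ticket.finish_job())"
```

```text
the job is handed in; nothing more can be done
None
```

I pressed the connector and handed the job in at about 29 s of the 72 s allowed. The hand-in gives no verdict, so what follows is my own checks.

- **What I did:** I gripped the plain connector with the proud insert and seated it on the spigot. I pushed the shuttle to its stop with closed fingers, then pushed the handle ball down its arc to the stop and let it back up.
- **Last checks:** In the final side view the insert is level with the shell's rim and the shell stands upright on the spigot under the ram. The handle ball is back at its rest pixel. The gripper is clear of everything. The finished connector, reel, bottle and jar look unmoved in the last top view. The arm hides most of the screwdriver there, but I never worked near it.
- **Shuttle travel:** The shuttle moved only about 92 mm, not 110 mm. It did not start fully out, because the bed end showed beyond the plate at the start. The spigot ended within about 1.5 mm of the ram axis, so I take it to be at the stop.
- **Forces:** The wrist force reached about 52 N in total when the plate met the stop (42 N of it horizontal), because I pushed past it; only the fingertips appeared to be touching. It reached about 38 N with the handle at its stop.

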